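# Size the spare toaster-oven foot in the taper gauge

### The arm

A 6-joint arm with a two-finger parallel gripper is mounted at the origin on the work surface. World frame = base frame: x ahead of the robot, y to its left, z up, the work surface at z = 0. Lengths are in m, angles in rad, forces in N, time in s.
With the tool pointing down it reaches from about 0.425 to 0.95 m from the base axis. Payload 3.5 kg.
Tool frame: the origin (TCP) lies at the very end of the fingers, on their centre line; the grasp point (between the pads) lies 19 mm behind it; z points along the fingers, y is the direction in which the jaws open and shut (so a half turn about z gives the same grasp; the last joint's range is limited). The gripper opens to 85 mm and grips with 20 to 120 N. Pads are 22 mm wide; open, the fingers measure 114 mm over their backs; the gripper's body (76 mm by 85 mm) begins 54 mm behind the grasp point. The pads swing forward as they close: fully open they stand 13 mm farther back than shut.
Start: joints at [0.995, 0.286, 1.577, -0, 1.279, -0.15], TCP at [0.279, 0.615, 0.231] pointing down, gripper open.
Joint ranges: [-2.77, 2.77], [-0.9, 2.22], [0.21, 2.48], [-1.53, 4.67], [0.24, 2.81], [-2.84, 2.84]. Speed limits (rad/s): [2.79, 2.79, 3.14, 3.14, 3.14, 3.14].

### API

Orientations are given as a rotation vector (axis times angle).
In Python, from cell import ctrl gives the robot as it stands.
- The arm moves only by the tool drive_tool, never from a script. Its argument "motion" is a list of rows, each a list of 3 entries, a list of its own where there are three numbers: the shift along the world's x, y, z in cm, then the turn about the world's z in rad, then the gripper command: -1 is fully open, 1 is shut, values between are in proportion. A call has exactly 8 rows; each row is the pose to reach, as a shift and turn from the pose commanded when the call began; what a row does not reach only later rows make up. A row lasts 1/10 s, in which the tool goes at most 50 mm and 8.59 degrees, less where a joint would pass 70% of its speed; a pose out of reach is approached as far as the arm can. A call with a gripper value outside its range is refused whole. The fingers move at their own pace and stop on an object; "grip_force" is the grip in N (left out, the last holds). Time passes only in rows, so rows that repeat a pose let the fingers close, or fill a call up. It gives the time, the measured TCP pose, the force and the opening at its end, in the units of the state.
- ctrl.state(): the state, without advancing time (a new reading comes with each control period).
- ctrl.snapshot(name): name is "scene" or "top" or "wrist"; returns (picture, depth): 400x640x3 uint8, red, green, blue; 400x640 float32, m along the optical axis (not along the pixel's ray), 0 where there is no reading.
- ctrl.camera_info(name): a dict with "mtx" (3x3 intrinsics, pixels), "dist" ([k1, k2, p1, p2, k3] as OpenCV has them; the pictures are not rectified), "R" (3x3) and "t" (3): a world point X has camera coordinates R X + t. Camera axes: x right, y down, z forward; pixel columns grow to the right and rows downward; lengths in m; the calibration is good to about 2 mm. A picture is of the moment at which its call begins: read the wrist's pose just before it. camera_info takes no time and is no camera call; for the wrist camera it gives the pose at the moment of the call.
- ctrl.job_done(): hands the job in, once; it reports no verdict.
The state is a dict: "clock": time; "joint_pos": joint angles; "qvel": joint speeds; "tau": joint torques, N m; "eef_pos": TCP position; "eef_rot": TCP orientation; "contact_force": force on the tool from outside, world axes, zero at the start; "ft_torque": the same for the moment, N m; "width": finger opening in m.
Only numpy, scipy, OpenCV 4.12 (cv2) and the standard library are available. Lean on these libraries where they do the work, as an engineer would, in place of code of your own. Each camera call takes 0.05 s, during which the arm holds its last target.

### The job

Size the spare oven foot: take the round metal foot from the baking tray, stand it upright in the open wide end of the taper gauge, slide it gently along the slot until it wedges firmly by itself, and let go of it. Then slide the gauge's black marker up the slot until its crossbar just touches the standing foot, so that the size can be read, and leave it there. Do not ram the foot or press the marker hard, and leave the other kitchen things where they are.

Things in the scene. Friction and masses are not known exactly. Their poses are not given: they have to be found in the camera images.
- foot_center (a point): the spare oven foot: a plain solid aluminium cylinder, 36 mm diameter, 56 mm tall, about 150 g, standing upright on the baking tray; this point is its centre, half-way up (28 mm above its underside). The gauge's walls will hide its lowest 14 mm, so hold it above its lowest 16 mm.
- gauge: taper gauge, fixed: light wooden board 255 x 170 mm, 6 mm thick, with two aluminium walls 14 mm high on it (tops 20 mm above the counter) that form the slot. Origin: on the counter, under the straight wall's inner face. x: along the slot, from the wide open end to the narrow end; z up. Board: x -170 to +85 mm, y -75 to +95 mm.
- wall: straight wall of the gauge, same origin and axes as the gauge: its inner face is the plane y = 0, from x = -125 to +80 mm, and the slot lies on its -y side; 14 mm thick. Pressing the foot against it with more than 22 N is ramming.
- open_end (a point): set-down place at the gauge's wide open end: where the foot's centre is when it stands on the board against the straight wall, at gauge x = -105, y = -18, z = 34 mm; axes as the gauge. Here the straight wall stands alone (no jaw before x = -85 mm), so there is free room to its -y side.
- slot_mid (a point): point in the slot at gauge x = 0, y = -18, z = 34 mm. The slanted jaw opposite the straight wall (x = -81 to +76 mm, 14 mm thick) closes in by 1 mm per 10 mm of +x. The last user set it up to 4 mm nearer or farther; that is not measured. The foot, sliding along the straight wall, wedges with its axis anywhere from x = -40 to +40 mm.
- marker (a joint): slide of the black plastic marker along the gauge's +x, in metres, 0 to 0.19; the crossbar's front face is at gauge x = -140 mm plus this value. It starts at 0 to 0.012, at the open end, moves with about 2 N and stays where it is left. It should touch the foot with less than 25 N.
- marker_grip (a point): centre of the marker's upright grip block, 16 mm along the slot, 28 mm across it, from 20 to 60 mm above the counter; this point is 45 mm above the counter, 65 mm to the +y side of the straight wall's inner face. It may be gripped or pushed from behind.
- marker_bar (a point): middle of the front (+x) face of the marker's crossbar, at gauge y = -18 mm, 26 mm above the counter, 12 mm ahead of the grip block's centre along the slot; axes as the gauge. The bar is 8 mm thick and 8 mm high (22 to 30 mm above the counter), clears the walls and reaches across the slot from gauge y = +60 to -45 mm.
- tray: stainless steel baking tray, 300 x 200 mm, rim 18 mm high, floor and walls 3 mm thick; origin at the centre of its underside, x along its long side. It does not move.
- ramekin: clear glass ramekin, 76 mm across, 42 mm high, standing on the tray's far half; origin at its underside. Not to be moved.
- plate: white ceramic side plate, 170 mm across, at the right; origin at its underside. Not to be moved.
- spatula: red hard silicone spatula, 260 mm long, lying along the left of the work area; origin near its middle, at its underside. Not to be moved.
- trivet: round black plastic trivet, 110 mm across, 8 mm high, at the far side, left of the middle; origin at its underside. Not to be moved.
- jar: small glass spice jar with a steel cap, 44 mm across, 85 mm high, beyond the gap between tray and gauge; origin at its underside. Not to be moved.
- mug: blue ceramic mug, 80 mm across, 90 mm high, at the far side, right of the middle; origin at its underside. Not to be moved.
- wall_end (a point): corner on top of the straight wall at its narrow end (gauge x = +80, y = 0, z = 20 mm), only a mark of where the wall ends. A push along the slot of some 9 to 14 N wedges the foot so that it stays tight when let go; the light resistance of rubbing along a wall is not yet wedging.

How it is judged:
On the way, in this order (a step that is already met when the one before it is completed fails the run):
1. the foot stands upright on the gauge board at the open wide end, against or near the straight wall (x of foot_center in the frame of gauge between -0.125 and -0.07 m and y of foot_center in the frame of gauge between -0.034 and -0.014 m and z of foot_center in the frame of gauge below 0.037 m and angle between foot_center's own z axis and vertical below 0.12 rad), for 0.1 s.
2. the foot has been slid up the slot until it is wedged tight, and is let go, while the marker still waits at the open end (x of foot_center in the frame of gauge above -0.055 m and contact force between foot and wall above 4 N and contact force between foot and the fingers below 0.1 N and angle between foot_center's own z axis and vertical below 0.12 rad and value of joint marker below 0.03 m), for 0.2 s.
At the end, for the whole second after the job is handed in: the foot stands upright (within 0.12 rad) on the board, wedged tight between the jaw and the straight wall by itself (it still presses on the wall with over 4 N), at rest, with the marker's crossbar touching it (gap under 2.5 mm) (contact force between foot and wall above 4 N and x of foot_center in the frame of gauge above -0.055 m and z of foot_center in the frame of gauge below 0.037 m and angle between foot_center's own z axis and vertical below 0.12 rad and x of foot_center in the frame of marker_bar between 0.0155 and 0.0205 m and linear speed of foot below 0.01 m/s).
It fails at once if the foot is rammed into the slot: over 22 N on the straight wall (contact force between foot and wall above 22 N).
It fails at once if the marker is pressed hard on the foot (over 25 N) (contact force between foot and marker above 25 N).
It fails at once if another kitchen thing is shifted by more than 30 mm (distance of any of ramekin, plate, spatula, trivet, jar, mug from where it was at the start of the episode above 0.03 m).
It also fails if it takes over 72 s, if anything falls off the work surface, if the arm or the gripper's body presses on something with over 40 N, if the wrist force passes 120 N, or if a joint passes its speed limit or range.

## Working session

There is one attempt and no reset: what is moved stays moved. The work goes in short steps, Python scripts to look and compute and a tool call to move; the robot and the scene stay as the last step left them, time stands still between calls to the robot, and variables do not carry over. Pictures are saved under pics/ and viewed, and the job is handed in when it is done.

Besides the shell and the picture viewer there is one more tool, called after "Call:" by a JSON object that holds its "method" and its "body", one argument or row to a line. drive_tool: Moves the arm, as the interface text tells. Its arguments: {"type":"object","properties":{"motion":{"type":"array","items":{"type":"array"}},"grip_force":{"type":"number"}},"required":["motion"]}

```bash
mkdir -p pics; ls; cat > h.py <<'E'
import numpy as np, cv2
from cell import ctrl
def snap(name,fn):
    p,d=ctrl.snapshot(name); ci=ctrl.camera_info(name)
    cv2.imwrite('pics/'+fn+'.png',cv2.cvtColor(p,cv2.COLOR_RGB2BGR)); np.savez('pics/'+fn+'.npz',d=d,**{k:np.array(ci[k]) for k in ('mtx','dist','R','t')})
    return p,d,ci
def load(fn): return np.load('pics/'+fn+'.npz')
def ray(c,u,v):
    q=cv2.undistortPoints(np.array([[[u,v]]],float),c['mtx'],c['dist'])[0,0]
    return c['R'].T@np.array([q[0],q[1],1.]), -c['R'].T@c['t']
def atz(c,u,v,z):
    r,o=ray(c,u,v); return o+r*(z-o[2])/r[2]
def dep(c,u,v):
    r,o=ray(c,u,v); return o+r*c['d'][int(v),int(u)]
E
python3 - <<'E'
from h import *
snap('top','top0');snap('scene','sc0');s=ctrl.state();print({k:np.round(v,4) for k,v in s.items()})
for n in('top','scene'):
  c=ctrl.camera_info(n);print(n,np.round(c['mtx'],1),-np.array(c['R']).T@c['t'])
E
```

```text
pics
{'clock': np.float64(0.1), 'joint_pos': array([ 0.995 ,  0.2871,  1.5781,  0.    ,  1.2786, -0.15  ]), 'qvel': array([ 0.0005, -0.0012, -0.0026,  0.0013, -0.0002, -0.0013]), 'tau': array([ 2.00000e-04, -4.07295e+01, -2.93699e+01, -2.00000e-04,
        3.40000e-03, -0.00000e+00]), 'eef_pos': array([0.2784, 0.6142, 0.2301]), 'eef_rot': array([-0.6636, -3.0699,  0.0032]), 'contact_force': array([-0.4103, -0.6029, -0.439 ]), 'ft_torque': array([0.0019, 0.0757, 0.0288]), 'width': np.float64(0.0854)}
top [[499.2   0.  309.6]
 [  0.  499.2 202.8]
 [  0.    0.    1. ]] [ 0.33223693 -0.02960318  1.50711878]
scene [[371.9   0.  316.7]
 [  0.  371.9 196.1]
 [  0.    0.    1. ]] [ 1.07571858 -0.54900744  0.93177552]
```

View pics/top0.png

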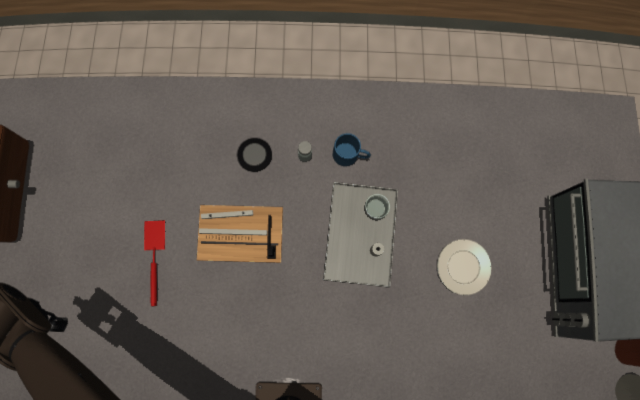

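View pics/sc0.png

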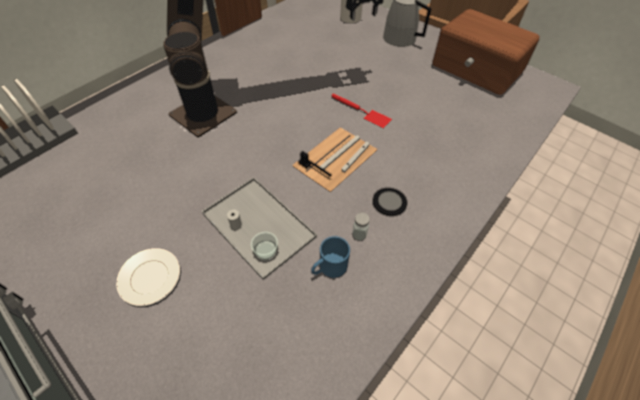

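```bash
python3 - <<'E'
import cv2
p=cv2.imread('pics/top0.png')
cv2.imwrite('pics/c1.png',cv2.resize(p[195:275,190:290],None,fx=7.5,fy=7.5,interpolation=cv2.INTER_CUBIC))
cv2.imwrite('pics/c2.png',cv2.resize(p[175:295,320:400],None,fx=5,fy=5,interpolation=cv2.INTER_CUBIC))
E
```

```text
(no output)
```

View pics/c1.png

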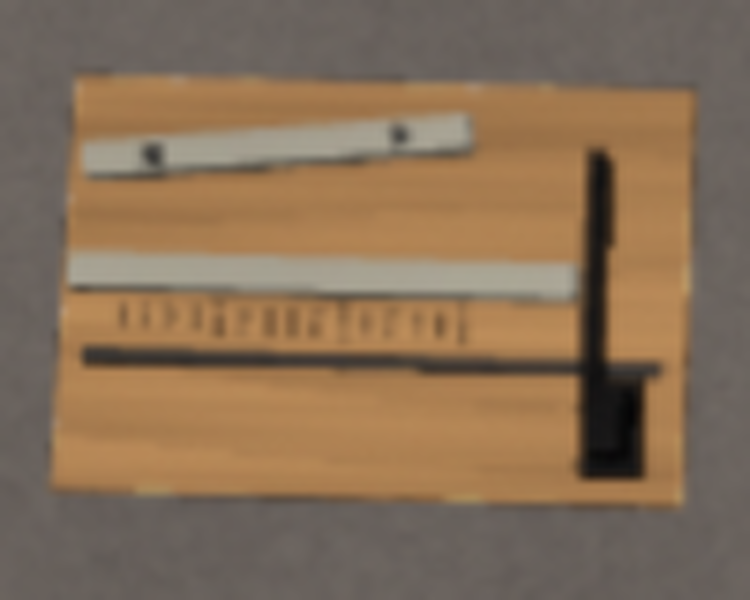

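View pics/c2.png

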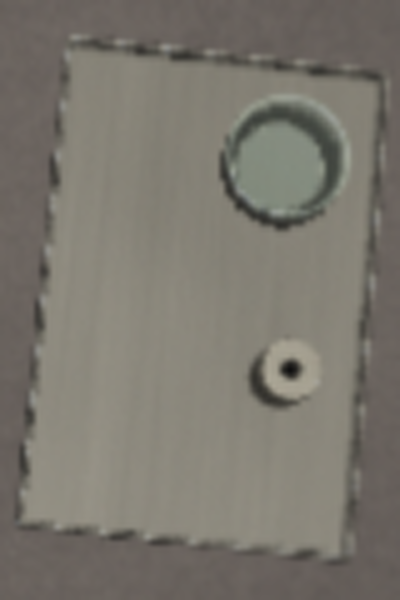

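```bash
python3 - <<'E'
from h import *
c=load('top0')
f=lambda x,y,s,u0,v0:((x+.5)/s-.5+u0,(y+.5)/s-.5+v0)
P=[(75,75),(695,92),(683,505),(53,490)];G=np.array([(85,-75),(-170,-75),(-170,95),(85,95)])/1000.
W=np.array([atz(c,*f(*p,7.5,190,195),.006)[:2] for p in P])
print(W)
g=G-G.mean(0);w=W-W.mean(0)
U,S,V=np.linalg.svd(g.T@w);R=(V.T@np.diag([1,np.linalg.det(V.T@U.T)])@U.T);t=W.mean(0)-R@G.mean(0)
print('yaw',np.arctan2(R[1,0],R[0,0]),'origin',t,'res',W-(G@R.T+t))
T=lambda x,y:R@[x,y]+t
print('open',T(-.105,-.018),'wallend',T(.08,0))
for n,p in dict(wallNarrow=(70,288),wallWide=(575,298)).items():
  X=atz(c,*f(*p,7.5,190,195),.02)[:2];print(n,R.T@(X-t))
print('foot',atz(c,*f(290,369,5,320,175),.059),'depth',dep(c,377,246),dep(c,379,250))
print('ram',atz(c,*f(288,158,5,320,175),.042))
print('jar',atz(c,304,148,.085),'mug',atz(c,346,150,.09))
E
```

```text
[[0.61551051 0.28501781]
 [0.61469536 0.03053974]
 [0.44652167 0.03026072]
 [0.44564467 0.28384543]]
yaw 1.572199933784408 origin [0.54053339 0.19992992] res [[ 9.65053250e-05 -1.72972101e-05]
 [-1.07656880e-03  5.04379699e-04]
 [ 7.49570864e-04  4.63975920e-04]
 [ 2.30492609e-04 -9.51058408e-04]]
open [0.55868075 0.09495529] wallend [0.5404211  0.27992984]
wallNarrow [0.07886144 0.01462496]
wallWide [-0.12451133  0.01363512]
foot [ 0.48779957 -0.25370695  0.059     ] depth [ 0.49505308 -0.2522753   0.0569001 ] [ 0.48309298 -0.25769003  0.05984643]
ram [ 0.61675185 -0.25562834  0.042     ]
jar [ 0.77932931 -0.03160205  0.085     ] mug [ 0.77501936 -0.15631599  0.09      ]
```

Call:
{"method": "drive_tool", "body": {
  "motion": [
    [[2.7,-4,0],-0.145,-1],
    [[5.5,-8,0],-0.29,-1],
    [[8.2,-12,0],-0.43,-1],
    [[11,-16,0],-0.57,-1],
    [[13.7,-20,0],-0.715,-1],
    [[16.5,-24,0],-0.86,-1],
    [[19.2,-28,0],-1.0,-1],
    [[22,-32,0],-1.145,-1]
  ],
  "grip_force": 30
}}

```text
clock: 0.9
eef_pos: [0.4992, 0.2929, 0.2309]
eef_rot: [-2.228, -2.215, 0.001]
contact_force: [-0.1, -0.1, 1.0]
width: 0.0849
```

Call:
{"method": "drive_tool", "body": {
  "motion": [
    [[0,-5,0],0,-1],
    [[0,-10,0],0,-1],
    [[0,-15,0],0,-1],
    [[0,-20,0],0,-1],
    [[0,-25,0],0,-1],
    [[0,-30,0],0,-1],
    [[0,-35,0],0,-1],
    [[0,-40,0],0,-1]
  ]
}}

```text
clock: 1.7
eef_pos: [0.4981, -0.1071, 0.2311]
eef_rot: [-2.221, -2.221, -0.0]
contact_force: [0.8, -0.3, 0.4]
width: 0.0856
```

Call:
{"method": "drive_tool", "body": {
  "motion": [
    [[-0.3,-5,0],0,-1],
    [[-0.7,-10,0],0,-1],
    [[-1,-14.8,0],0,-1],
    [[-1,-14.8,0],0,-1],
    [[-1,-14.8,0],0,-1],
    [[-1,-14.8,0],0,-1],
    [[-1,-14.8,0],0,-1],
    [[-1,-14.8,0],0,-1]
  ]
}}

```text
clock: 2.5
eef_pos: [0.489, -0.2519, 0.2314]
eef_rot: [2.219, 2.224, 0.0]
contact_force: [0.4, 0.9, -0.1]
width: 0.0856
```

```bash
python3 - <<'E'
from h import *
s=ctrl.state();print({k:np.round(v,4) for k,v in s.items()})
p,d,c=snap('wrist','w1');R=np.array(c['R']);print(-R.T@c['t'],R,c['mtx'])
E
```

```text
{'clock': np.float64(2.5), 'joint_pos': array([-6.6020e-01,  1.1100e-02,  1.8852e+00,  1.0000e-04,  1.2452e+00,
       -6.6230e-01]), 'qvel': array([-0.0048,  0.0005, -0.0038, -0.0007,  0.0006, -0.0014]), 'tau': array([-1.36100e-01, -2.92915e+01, -2.89069e+01, -4.40000e-03,
       -2.00000e-04,  9.00000e-04]), 'eef_pos': array([ 0.489 , -0.2519,  0.2314]), 'eef_rot': array([2.2191e+00, 2.2238e+00, 1.0000e-04]), 'contact_force': array([ 0.3858,  0.8892, -0.1466]), 'ft_torque': array([ 0.0702,  0.0203, -0.0073]), 'width': np.float64(0.0856)}
[ 0.48977068 -0.17209462  0.37441324] [[ 9.99997873e-01  1.59953452e-03 -1.30219618e-03]
 [ 1.92449748e-03 -9.50701291e-01  3.10102163e-01]
 [-7.41980470e-04 -3.10104010e-01 -9.50702347e-01]] [[318.05980146   0.         317.13074603]
 [  0.         318.05980146 202.49883578]
 [  0.           0.           1.        ]]
```

View pics/w1.png

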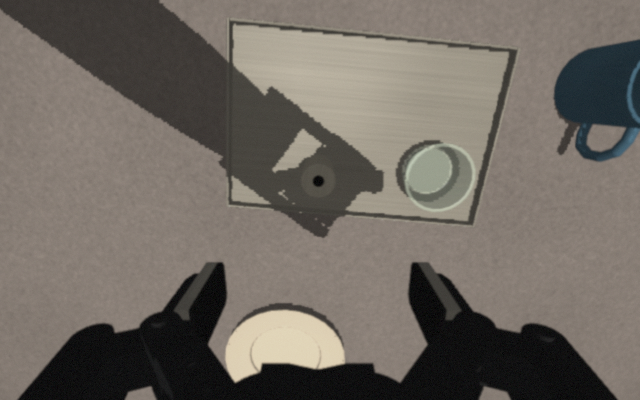

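```bash
python3 - <<'E'
from h import *
c=load('w1')
print(atz(c,318,181,.059)); print(atz(c,301,181,.059),atz(c,336,181,.059))
cv2.imwrite('pics/c3.png',cv2.resize(cv2.imread('pics/w1.png')[150:210,280:360],None,fx=8,fy=8,interpolation=cv2.INTER_CUBIC))
E
```

```text
[ 0.49037479 -0.25189533  0.059     ]
[ 0.4730224  -0.25192827  0.059     ] [ 0.5087454  -0.25185917  0.059     ]
```

View pics/c3.png

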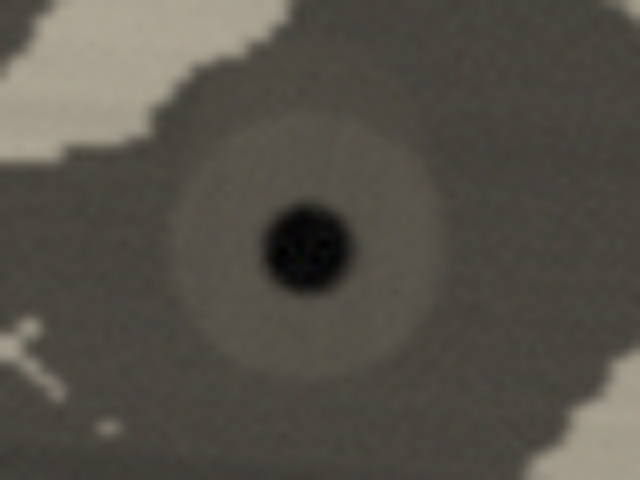

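Call:
{"method": "drive_tool", "body": {
  "motion": [
    [[0.1,0,-5],0,-1],
    [[0.1,0,-10],0,-1],
    [[0.1,0,-14],0,-1],
    [[0.1,0,-17],0,-1],
    [[0.1,0,-19],0,-1],
    [[0.1,0,-20.3],0,-1],
    [[0.1,0,-20.7],0,-1],
    [[0.1,0,-20.7],0,-1]
  ]
}}

```text
clock: 3.35
eef_pos: [0.4901, -0.2532, 0.0246]
eef_rot: [2.221, 2.222, 0.0]
contact_force: [-0.4, 0.7, 0.6]
width: 0.0857
```

Call:
{"method": "drive_tool", "body": {
  "motion": [
    [[0,0,0],0,-0.4],
    [[0,0,0],0,0],
    [[0,0,0],0,0.3],
    [[0,0,0],0,0.6],
    [[0,0,0],0,1],
    [[0,0,0],0,1],
    [[0,0,0],0,1],
    [[0,0,0],0,1]
  ],
  "grip_force": 35
}}

```text
clock: 4.15
eef_pos: [0.4903, -0.2537, 0.0254]
eef_rot: [2.22, 2.221, 0.0]
contact_force: [-1.2, 0.3, 5.9]
width: 0.0351
```

Call:
{"method": "drive_tool", "body": {
  "motion": [
    [[0,0,1],0,1],
    [[0,0,3],0,1],
    [[0,0,6],0,1],
    [[0,0,9],0,1],
    [[0,0,10],0,1],
    [[0,0,10],0,1],
    [[0,0,10],0,1],
    [[0,0,10],0,1]
  ]
}}

```text
clock: 4.95
eef_pos: [0.4886, -0.2524, 0.1221]
eef_rot: [-2.219, -2.219, 0.001]
contact_force: [-0.1, -0.9, -1.1]
width: 0.035
```

```bash
python3 - <<'E'
from h import *
s=ctrl.state();print({k:np.round(v,4) for k,v in s.items()})
p,d,c=snap('wrist','w2')
E
```

```text
{'clock': np.float64(4.95), 'joint_pos': array([-0.6613,  0.1326,  1.9699,  0.    ,  1.0431, -0.6613]), 'qvel': array([ 0.0006,  0.0041, -0.0026, -0.0001,  0.0015,  0.0004]), 'tau': array([ 6.90000e-03, -3.25981e+01, -2.71087e+01,  1.50000e-03,
       -2.50000e-03, -0.00000e+00]), 'eef_pos': array([ 0.4886, -0.2524,  0.1221]), 'eef_rot': array([-2.2187e+00, -2.2185e+00,  7.0000e-04]), 'contact_force': array([-0.1204, -0.8654, -1.0575]), 'ft_torque': array([ 0.0486,  0.015 , -0.0129]), 'width': np.float64(0.035)}
```

View pics/w2.png

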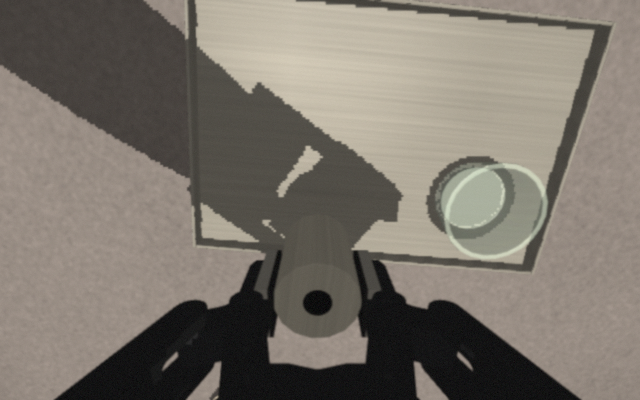

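Call:
{"method": "drive_tool", "body": {
  "motion": [
    [[1,4.5,0],0,1],
    [[2,9,0],0,1],
    [[3,13.5,0],0,1],
    [[4,18,0],0,1],
    [[5,22.5,0],0,1],
    [[6,27,0],0,1],
    [[7,31,0],0,1],
    [[7.5,34.7,0],0,1]
  ]
}}

```text
clock: 5.8
eef_pos: [0.5645, 0.0958, 0.1229]
eef_rot: [-2.22, -2.221, 0.002]
contact_force: [0.6, -0.7, -1.1]
width: 0.0353
```

Call:
{"method": "drive_tool", "body": {
  "motion": [
    [[0,0,0],0,1],
    [[0,0,0],0,1],
    [[0,0,0],0,1],
    [[0,0,0],0,1],
    [[0,0,0],0,1],
    [[0,0,0],0,1],
    [[0,0,0],0,1],
    [[0,0,0],0,1]
  ]
}}

```text
clock: 6.6
eef_pos: [0.5648, 0.0935, 0.1244]
eef_rot: [2.222, 2.221, 0.0]
contact_force: [0.3, -0.0, -1.0]
width: 0.0352
```

```bash
python3 - <<'E'
from h import *
c=load('w2');print(atz(c,317,302,.122+.035))
for i in range(3):
  s=ctrl.state();print(s['eef_pos'],s['contact_force'])
  p,d,c=snap('wrist','w3%d'%i)
p,d,c=snap('top','top1')
E
```

```text
[ 0.4894328  -0.24954274  0.157     ]
[0.56482332 0.0934745  0.1244285 ] [ 0.31608152 -0.01483209 -1.02254895]
[0.56480542 0.09356401 0.12440989] [ 0.7398848  -0.6906708  -1.49928348]
[0.56479036 0.09363545 0.12436379] [ 0.28880964 -0.36677217 -0.51307217]
```

View pics/w30.png

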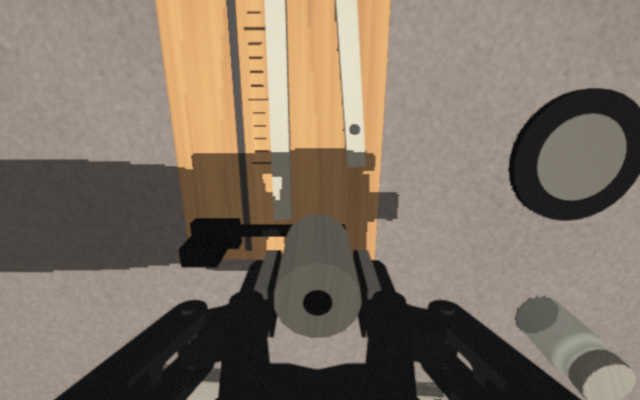

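```bash
python3 - <<'E'
from h import *
cv2.imwrite('pics/c4.png',cv2.resize(cv2.imread('pics/w30.png')[0:120,230:390],None,fx=5,fy=5,interpolation=cv2.INTER_CUBIC))
cv2.imwrite('pics/c5.png',cv2.convertScaleAbs(cv2.resize(cv2.imread('pics/w30.png')[120:240,230:390],None,fx=5,fy=5,interpolation=cv2.INTER_CUBIC),alpha=2))
E
```

```text
(no output)
```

View pics/c4.png

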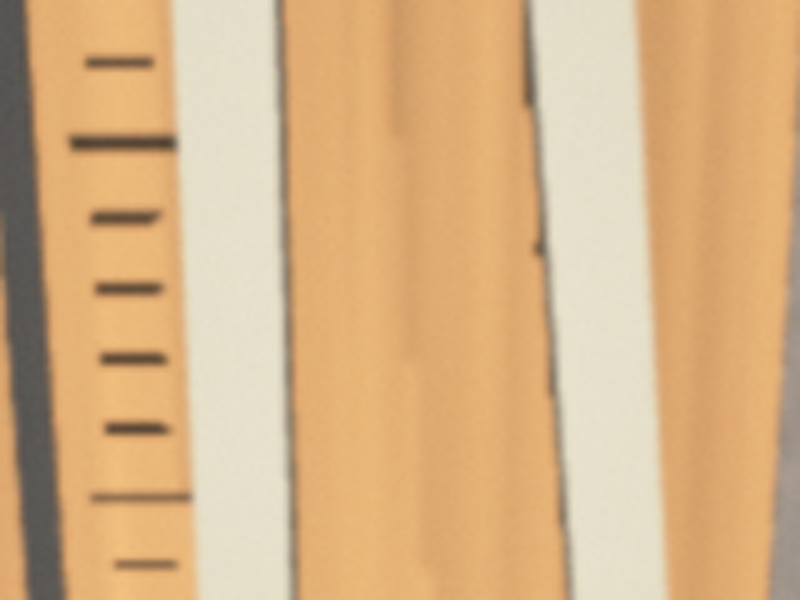

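View pics/c5.png

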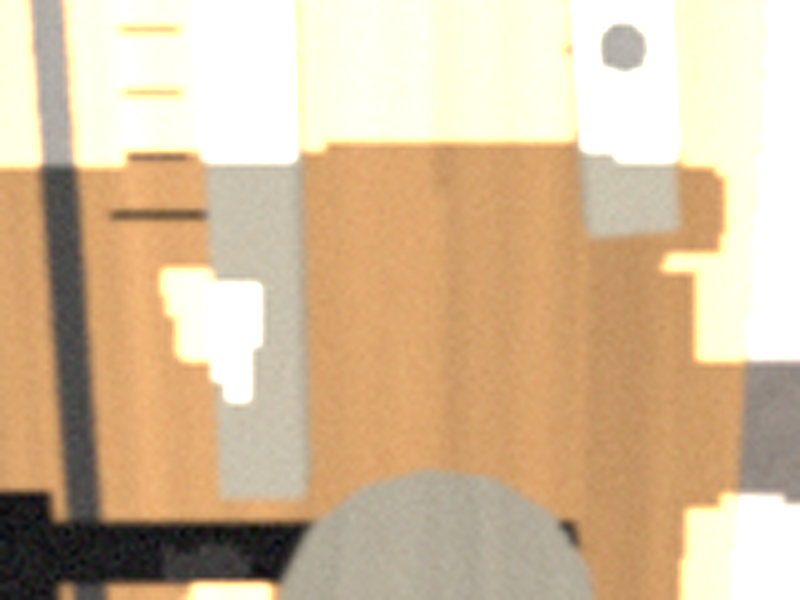

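```bash
python3 - <<'E'
from h import *
c=load('w30')
f=lambda x,y,o:((x+.5)/5-.5+230,(y+.5)/5-.5+o)
for n,(x,y,o) in dict(w0=(277,0,0),w1=(285,300,0),w2=(292,600,0),w3=(303,250,120),wend=(307,497,120),j0=(530,0,0),j1=(550,300,0),j2=(572,600,0),jend=(587,238,120)).items(): print(n,atz(c,*f(x,y,o),.02))
print('bar',[atz(c,*f(150,522,120),.030)]); print('foot',atz(c,317,302,.1244+.035))
for z in (.1244-.021,): print('bottom front', atz(c,*f(437,470,120),z))
for k in ('R','t'): pass
print(-c['R'].T@c['t'])
E
```

```text
w0 [0.54357844 0.23789043 0.02      ]
w1 [0.5435647 0.200325  0.02     ]
w2 [0.543385   0.15867281 0.02      ]
w3 [0.54402672 0.12026613 0.02      ]
wend [0.54357269 0.07842255 0.02      ]
j0 [0.5779589 0.2378523 0.02     ]
j1 [0.58145072 0.20029526 0.02      ]
j2 [0.5856404  0.15865229 0.02      ]
jend [0.58893435 0.12218324 0.02      ]
bar [array([0.5191237 , 0.07796807, 0.03      ])]
foot [0.5654637  0.09666227 0.1594    ]
bottom front [0.56538049 0.11366217 0.1034    ]
[0.56569832 0.1735557  0.26740083]
```

Call:
{"method": "drive_tool", "body": {
  "motion": [
    [[-0.1,0.5,0],0,1],
    [[-0.2,0.9,-2],0,1],
    [[-0.2,0.9,-5],0,1],
    [[-0.2,0.9,-7],0,1],
    [[-0.2,0.9,-8.5],0,1],
    [[-0.2,0.9,-9.2],0,1],
    [[-0.2,0.9,-9.2],0,1],
    [[-0.2,0.9,-9.2],0,1]
  ]
}}

```text
clock: 7.6
eef_pos: [0.5636, 0.1028, 0.0332]
eef_rot: [2.221, 2.221, 0.002]
contact_force: [0.1, -0.1, -0.4]
width: 0.0351
```

Call:
{"method": "drive_tool", "body": {
  "motion": [
    [[0,0,-0.1],0,1],
    [[0,0,-0.1],0,1],
    [[0,0,-0.2],0,1],
    [[0,0,-0.2],0,1],
    [[0,0,-0.3],0,1],
    [[0,0,-0.3],0,1],
    [[0,0,-0.3],0,1],
    [[0,0,-0.3],0,1]
  ]
}}

```text
clock: 8.4
eef_pos: [0.5627, 0.1027, 0.0293]
eef_rot: [-2.221, -2.221, 0.0]
contact_force: [-0.7, -0.3, -1.1]
width: 0.035
```

Call:
{"method": "drive_tool", "body": {
  "motion": [
    [[0,0,-0.05],0,1],
    [[0,0,-0.1],0,1],
    [[0,0,-0.15],0,1],
    [[0,0,-0.15],0,1],
    [[0,0,-0.15],0,1],
    [[0,0,-0.15],0,1],
    [[0,0,-0.15],0,1],
    [[0,0,-0.15],0,1]
  ]
}}

```text
clock: 9.2
eef_pos: [0.5629, 0.1028, 0.0284]
eef_rot: [-2.221, -2.222, 0.0]
contact_force: [-3.5, -0.1, 5.1]
width: 0.0353
```

Call:
{"method": "drive_tool", "body": {
  "motion": [
    [[0,0,-0.05],0,1],
    [[0,0,-0.1],0,1],
    [[0,0,-0.1],0,1],
    [[0,0,-0.1],0,1],
    [[0,0,-0.1],0,1],
    [[0,0,-0.1],0,1],
    [[0,0,-0.1],0,1],
    [[0,0,-0.1],0,1]
  ]
}}

```text
clock: 10.0
eef_pos: [0.5629, 0.1028, 0.0283]
eef_rot: [-2.221, -2.221, 0.001]
contact_force: [-5.8, -1.0, 11.7]
width: 0.0349
```

Call:
{"method": "drive_tool", "body": {
  "motion": [
    [[0,0,0.1],0,1],
    [[0,0,0.15],0,1],
    [[0,0,0.15],0,1],
    [[0,0,0.15],0,1],
    [[-0.05,0,0.15],0,1],
    [[-0.05,0,0.15],0,1],
    [[-0.05,0,0.15],0,1],
    [[-0.05,0,0.15],0,1]
  ]
}}

```text
clock: 10.8
eef_pos: [0.5628, 0.1027, 0.0284]
eef_rot: [2.221, 2.221, 0.002]
contact_force: [2.3, 0.3, 0.8]
width: 0.0353
```

```bash
python3 - <<'E'
from h import *
s=ctrl.state();print(s['eef_pos'],s['contact_force'],s['ft_torque'])
p,d,c=snap('wrist','w4')
s=ctrl.state();print(s['eef_pos'],s['contact_force'])
E
```

```text
[0.56280473 0.10273515 0.02837538] [2.26309601 0.29710376 0.76275853] [ 0.04621731 -0.26815885 -0.02461843]
[0.56280957 0.10273386 0.02838057] [ 1.88528009 -0.68514189  0.53684752]
```

View pics/w4.png

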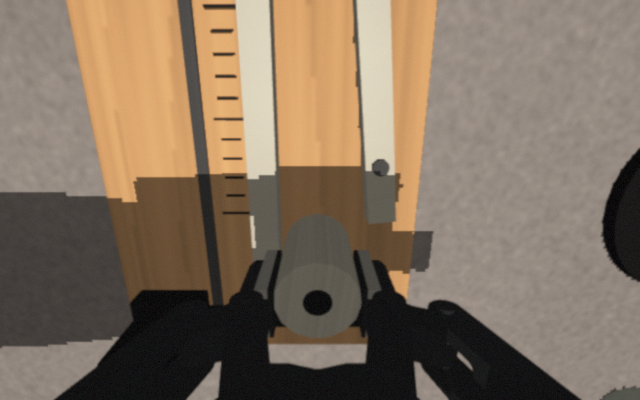

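```bash
python3 - <<'E'
from h import *
c=load('w4')
cv2.imwrite('pics/c6.png',cv2.convertScaleAbs(cv2.resize(cv2.imread('pics/w4.png')[150:350,240:400],None,fx=4,fy=4,interpolation=cv2.INTER_CUBIC)[:600],alpha=1.8))
E
```

```text
(no output)
```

View pics/c6.png

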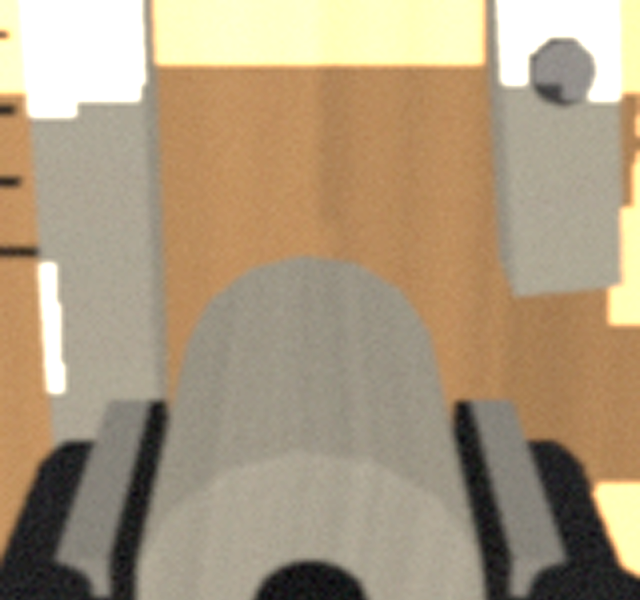

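```bash
python3 - <<'E'
from h import *
c=load('w4')
f=lambda x,y:((x+.5)/4-.5+240,(y+.5)/4-.5+150)
print('wall top',atz(c,*f(147,80),.02),atz(c,*f(157,370),.02)); print('wall bottom',atz(c,*f(154,80),.006),atz(c,*f(165,370),.006))
print('hole',atz(c,317.5,302,.062))
# project model: foot at x,y
for x in (.561,.562,.563,.564):
  th=np.linspace(0,2*np.pi,73);
  for z in (.006,.062):
    P=np.c_[x+.018*np.cos(th),.1045+.018*np.sin(th),0*th+z]
    rv=cv2.Rodrigues(c['R'])[0]
    q=cv2.projectPoints(P,rv,c['t'],c['mtx'],c['dist'])[0][:,0]
    q=(q-[240,150]+.5)*4-.5
    print(x,z,q.min(0),q.max(0))
print('jaw',atz(c,*f(510,295),.02))
print(c['d'][200:300:20,317])
E
```

```text
wall top [0.54373955 0.15010685 0.02      ] [0.54350054 0.11159801 0.02      ]
wall bottom [0.54283929 0.14709111 0.006     ] [0.54279258 0.1050218  0.006     ]
hole [0.56361695 0.10483722 0.062     ]
0.561 0.006 [166.58455491 254.7055971 ] [418.87190658 484.77370037]
0.561 0.062 [107.11811802 453.41369402] [463.93493592 757.74034438]
0.562 0.006 [173.59073084 254.70325011] [425.87919091 484.77185169]
0.562 0.062 [117.05996776 453.41100269] [473.84141568 757.73868064]
0.563 0.006 [180.59714306 254.70087744] [432.88628878 484.76985931]
0.563 0.062 [127.00248607 453.40801556] [483.74736075 757.73645497]
0.564 0.006 [187.60377981 254.69847908] [439.89318845 484.76772323]
0.564 0.062 [136.9389698  453.40473263] [493.67593243 757.73366736]
jaw [0.58905958 0.12210229 0.02      ]
[0.17349793 0.16515498 0.14208287 0.12404054 0.12437374]
```

Call:
{"method": "drive_tool", "body": {
  "motion": [
    [[-0.05,0,0],0,1],
    [[-0.1,0,0],0,1],
    [[-0.1,0,0],0,1],
    [[-0.1,0,0],0,1],
    [[-0.1,0,0],0,1],
    [[-0.1,0,0],0,1],
    [[-0.1,0,0],0,1],
    [[-0.1,0,0],0,1]
  ]
}}

```text
clock: 11.65
eef_pos: [0.5614, 0.1027, 0.0284]
eef_rot: [2.221, 2.221, 0.0]
contact_force: [2.0, 0.7, 1.2]
width: 0.0349
```

Call:
{"method": "drive_tool", "body": {
  "motion": [
    [[-0.05,0,0.02],0,1],
    [[-0.05,0,0.02],0,1],
    [[-0.05,0,0.02],0,1],
    [[-0.05,0,0.02],0,1],
    [[-0.05,0,0.02],0,1],
    [[-0.05,0,0.02],0,1],
    [[-0.05,0,0.02],0,1],
    [[-0.05,0,0.02],0,1]
  ]
}}

```text
clock: 12.45
eef_pos: [0.5606, 0.1028, 0.0284]
eef_rot: [-2.221, -2.221, 0.0]
contact_force: [1.3, 0.3, 0.0]
width: 0.0352
```

Call:
{"method": "drive_tool", "body": {
  "motion": [
    [[-0.05,0,0],0,1],
    [[-0.05,0,0],0,1],
    [[-0.05,0,0],0,1],
    [[-0.05,0,0],0,1],
    [[-0.05,0,0],0,1],
    [[-0.05,0,0],0,1],
    [[-0.05,0,0],0,1],
    [[-0.05,0,0],0,1]
  ]
}}

```text
clock: 13.25
eef_pos: [0.5605, 0.1027, 0.0285]
eef_rot: [2.221, 2.221, 0.001]
contact_force: [4.4, 0.1, -2.9]
width: 0.0352
```

Call:
{"method": "drive_tool", "body": {
  "motion": [
    [[0.03,0.3,0.03],0,1],
    [[0.03,0.8,0.03],0,1],
    [[0.03,1.4,0.03],0,1],
    [[0.03,2.0,0.03],0,1],
    [[0.03,2.6,0.03],0,1],
    [[0.03,3.2,0.03],0,1],
    [[0.03,3.8,0.03],0,1],
    [[0.03,4.2,0.03],0,1]
  ]
}}

```text
clock: 14.05
eef_pos: [0.5606, 0.1454, 0.0289]
eef_rot: [2.221, 2.222, 0.0]
contact_force: [1.9, -2.2, -1.6]
width: 0.0351
```

Call:
{"method": "drive_tool", "body": {
  "motion": [
    [[0,0.5,0],0,1],
    [[0,1.0,0],0,1],
    [[0,1.5,0],0,1],
    [[0,2.0,0],0,1],
    [[0,2.5,0],0,1],
    [[0,3.0,0],0,1],
    [[0,3.4,0],0,1],
    [[0,3.6,0],0,1]
  ]
}}

```text
clock: 14.85
eef_pos: [0.5606, 0.1811, 0.0288]
eef_rot: [2.221, 2.222, 0.0]
contact_force: [3.9, -2.6, -0.7]
width: 0.0356
```

```bash
python3 - <<'E'
from h import *
s=ctrl.state();print(s['eef_pos'],s['contact_force'],s['ft_torque'])
p,d,c=snap('wrist','w5')
E
```

```text
[0.56063402 0.18108887 0.02884305] [ 3.8689874  -2.62248257 -0.70844382] [-0.38356253 -0.76948625 -0.00689717]
```

View pics/w5.png

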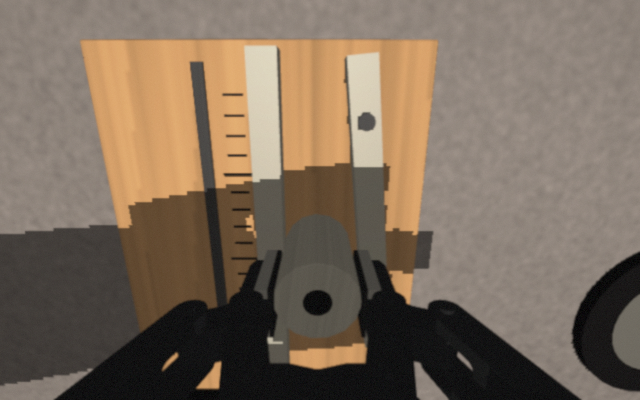

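Call:
{"method": "drive_tool", "body": {
  "motion": [
    [[0.02,0.3,0],0,1],
    [[0.02,0.6,0],0,1],
    [[0.02,0.9,0],0,1],
    [[0.02,1.2,0],0,1],
    [[0.02,1.5,0],0,1],
    [[0.02,1.7,0],0,1],
    [[0.02,1.9,0],0,1],
    [[0.02,2,0],0,1]
  ]
}}

```text
clock: 15.7
eef_pos: [0.5607, 0.2009, 0.0288]
eef_rot: [-2.221, -2.222, 0.0]
contact_force: [3.0, -0.8, -1.0]
width: 0.0349
```

Call:
{"method": "drive_tool", "body": {
  "motion": [
    [[0,0.1,0],0,1],
    [[0,0.2,0],0,1],
    [[0,0.3,0],0,1],
    [[0,0.4,0],0,1],
    [[0,0.5,0],0,1],
    [[0,0.5,0],0,1],
    [[0,0.5,0],0,1],
    [[0,0.5,0],0,1]
  ]
}}

```text
clock: 16.5
eef_pos: [0.5607, 0.2059, 0.0288]
eef_rot: [-2.221, -2.221, -0.0]
contact_force: [3.1, -0.4, -1.8]
width: 0.0352
```

Still free; continue in small steps.

Call:
{"method": "drive_tool", "body": {
  "motion": [
    [[0,0.05,0],0,1],
    [[0,0.1,0],0,1],
    [[0,0.15,0],0,1],
    [[0,0.2,0],0,1],
    [[0,0.25,0],0,1],
    [[0,0.3,0],0,1],
    [[0,0.35,0],0,1],
    [[0,0.4,0],0,1]
  ]
}}

```text
clock: 17.3
eef_pos: [0.5607, 0.2098, 0.0288]
eef_rot: [-2.221, -2.221, 0.0]
contact_force: [2.0, -1.5, -1.8]
width: 0.0348
```

Call:
{"method": "drive_tool", "body": {
  "motion": [
    [[0,0.05,0],0,1],
    [[0,0.1,0],0,1],
    [[0,0.15,0],0,1],
    [[0,0.2,0],0,1],
    [[0,0.2,0],0,1],
    [[0,0.2,0],0,1],
    [[0,0.2,0],0,1],
    [[0,0.2,0],0,1]
  ]
}}

```text
clock: 18.1
eef_pos: [0.5607, 0.2118, 0.0288]
eef_rot: [-2.221, -2.221, -0.0]
contact_force: [1.8, -0.5, -1.5]
width: 0.0354
```

Call:
{"method": "drive_tool", "body": {
  "motion": [
    [[0,0.05,0],0,1],
    [[0,0.1,0],0,1],
    [[0,0.15,0],0,1],
    [[0,0.2,0],0,1],
    [[0,0.25,0],0,1],
    [[0,0.25,0],0,1],
    [[0,0.25,0],0,1],
    [[0,0.25,0],0,1]
  ]
}}

```text
clock: 18.9
eef_pos: [0.5607, 0.2143, 0.0288]
eef_rot: [-2.221, -2.221, -0.0]
contact_force: [2.5, -0.5, -1.4]
width: 0.0352
```

Call:
{"method": "drive_tool", "body": {
  "motion": [
    [[0,0.05,0],0,1],
    [[0,0.1,0],0,1],
    [[0,0.15,0],0,1],
    [[0,0.2,0],0,1],
    [[0,0.2,0],0,1],
    [[0,0.2,0],0,1],
    [[0,0.2,0],0,1],
    [[0,0.2,0],0,1]
  ]
}}

```text
clock: 19.7
eef_pos: [0.5608, 0.2163, 0.0288]
eef_rot: [-2.221, -2.221, -0.0]
contact_force: [2.2, -0.4, -2.2]
width: 0.0352
```

Call:
{"method": "drive_tool", "body": {
  "motion": [
    [[0,0.05,0],0,1],
    [[0,0.1,0],0,1],
    [[0,0.15,0],0,1],
    [[0,0.2,0],0,1],
    [[0,0.2,0],0,1],
    [[0,0.2,0],0,1],
    [[0,0.2,0],0,1],
    [[0,0.2,0],0,1]
  ]
}}

```text
clock: 20.5
eef_pos: [0.5607, 0.2183, 0.0288]
eef_rot: [-2.221, -2.221, -0.0]
contact_force: [2.7, -1.0, -1.5]
width: 0.0351
```

```bash
python3 - <<'E'
from h import *
s=ctrl.state();print(s['eef_pos'],s['contact_force'],s['ft_torque'])
p,d,c=snap('wrist','w6')
cv2.imwrite('pics/c7.png',cv2.convertScaleAbs(cv2.resize(cv2.imread('pics/w6.png')[150:300,220:420],None,fx=4,fy=4,interpolation=cv2.INTER_CUBIC),alpha=1.8))
E
```

```text
[0.56074578 0.21828499 0.0288098 ] [ 2.71937914 -0.98949903 -1.51159245] [-0.15817891 -0.45045312  0.00606832]
```

View pics/c7.png

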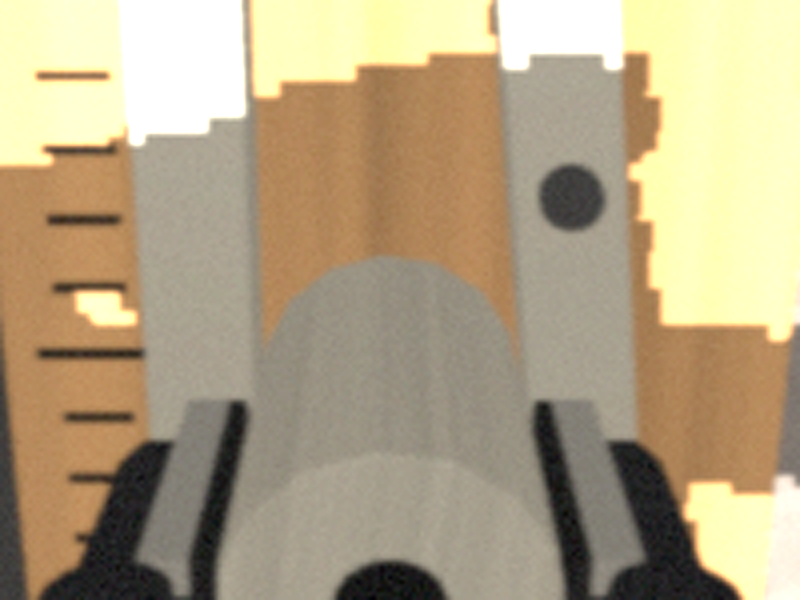

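Call:
{"method": "drive_tool", "body": {
  "motion": [
    [[0,0.05,0],0,1],
    [[0,0.1,0],0,1],
    [[0,0.15,0],0,1],
    [[0,0.2,0],0,1],
    [[0,0.2,0],0,1],
    [[0,0.2,0],0,1],
    [[0,0.2,0],0,1],
    [[0,0.2,0],0,1]
  ]
}}

```text
clock: 21.35
eef_pos: [0.5607, 0.2203, 0.0288]
eef_rot: [-2.221, -2.221, -0.0]
contact_force: [2.4, -0.4, -0.9]
width: 0.0348
```

Call:
{"method": "drive_tool", "body": {
  "motion": [
    [[0,0.05,0],0,1],
    [[0,0.1,0],0,1],
    [[0,0.15,0],0,1],
    [[0,0.2,0],0,1],
    [[0,0.2,0],0,1],
    [[0,0.2,0],0,1],
    [[0,0.2,0],0,1],
    [[0,0.2,0],0,1]
  ]
}}

```text
clock: 22.15
eef_pos: [0.5608, 0.2223, 0.0288]
eef_rot: [-2.221, -2.221, -0.0]
contact_force: [2.1, -0.1, -1.1]
width: 0.0347
```

Call:
{"method": "drive_tool", "body": {
  "motion": [
    [[0,0.05,0],0,1],
    [[0,0.1,0],0,1],
    [[0,0.15,0],0,1],
    [[0,0.18,0],0,1],
    [[0,0.18,0],0,1],
    [[0,0.18,0],0,1],
    [[0,0.18,0],0,1],
    [[0,0.18,0],0,1]
  ]
}}

```text
clock: 22.95
eef_pos: [0.5607, 0.2235, 0.0288]
eef_rot: [2.221, 2.221, -0.002]
contact_force: [2.2, -4.7, 0.3]
width: 0.0353
```

Call:
{"method": "drive_tool", "body": {
  "motion": [
    [[0,0.05,0],0,1],
    [[0,0.1,0],0,1],
    [[0,0.15,0],0,1],
    [[0,0.18,0],0,1],
    [[0,0.18,0],0,1],
    [[0,0.18,0],0,1],
    [[0,0.18,0],0,1],
    [[0,0.18,0],0,1]
  ]
}}

```text
clock: 23.75
eef_pos: [0.5607, 0.2243, 0.0287]
eef_rot: [2.219, 2.221, -0.004]
contact_force: [2.4, -8.0, -0.5]
width: 0.0353
```

Call:
{"method": "drive_tool", "body": {
  "motion": [
    [[0,0.05,0],0,1],
    [[0,0.1,0],0,1],
    [[0,0.13,0],0,1],
    [[0,0.13,0],0,1],
    [[0,0.13,0],0,1],
    [[0,0.13,0],0,1],
    [[0,0.13,0],0,1],
    [[0,0.13,0],0,1]
  ]
}}

```text
clock: 24.55
eef_pos: [0.5607, 0.2248, 0.0287]
eef_rot: [2.218, 2.221, -0.007]
contact_force: [1.5, -10.6, 0.1]
width: 0.0353
```

Call:
{"method": "drive_tool", "body": {
  "motion": [
    [[0,0.04,0],0,1],
    [[0,0.07,0],0,1],
    [[0,0.07,0],0,1],
    [[0,0.07,0],0,1],
    [[0,0.07,0],0,1],
    [[0,0.07,0],0,1],
    [[0,0.07,0],0,1],
    [[0,0.07,0],0,1]
  ]
}}

```text
clock: 25.35
eef_pos: [0.5607, 0.225, 0.0287]
eef_rot: [2.217, 2.221, -0.008]
contact_force: [2.2, -11.2, 0.3]
width: 0.0349
```

Call:
{"method": "drive_tool", "body": {
  "motion": [
    [[0,0,0],0,0.1],
    [[0,0,0],0,0.0],
    [[0,0,0],0,-0.1],
    [[0,0,0],0,-0.3],
    [[0,0,0],0,-0.5],
    [[0,0,0],0,-0.5],
    [[0,0,0],0,-0.5],
    [[0,0,0],0,-0.5]
  ]
}}

```text
clock: 26.15
eef_pos: [0.5608, 0.2279, 0.0289]
eef_rot: [-2.221, -2.221, -0.0]
contact_force: [-0.1, -0.7, -0.7]
width: 0.0642
```

```bash
python3 - <<'E'
from h import *
s=ctrl.state();print(s['eef_pos'],s['contact_force'],s['ft_torque'],s['width'])
p,d,c=snap('wrist','w7')
cv2.imwrite('pics/c8.png',cv2.convertScaleAbs(cv2.resize(cv2.imread('pics/w7.png')[150:350,220:420],None,fx=3,fy=3,interpolation=cv2.INTER_CUBIC),alpha=1.8))
E
```

```text
[0.56077738 0.22789803 0.02885467] [-0.13132806 -0.71598637 -0.73443362] [0.02799638 0.0109657  0.00466925] 0.06417132875237204
```

View pics/c8.png

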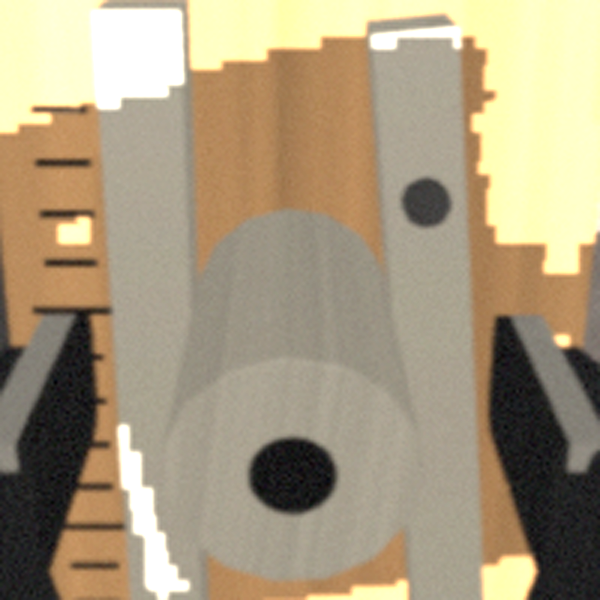

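```bash
python3 - <<'E'
from h import *
c=load('w7')
f=lambda x,y:((x+.5)/3-.5+220,(y+.5)/3-.5+150)
h=atz(c,*f(293,474),.062);print('hole',h)
th=np.linspace(0,2*np.pi,73)
for dz in(.006,.062):
    P=np.c_[h[0]+.018*np.cos(th),h[1]+.018*np.sin(th),0*th+dz]
    q=cv2.projectPoints(P,cv2.Rodrigues(c['R'])[0],c['t'],c['mtx'],c['dist'])[0][:,0]
    q=(q-[220,150]+.5)*3-.5;print(dz,q.min(0),q.max(0))
E
```

```text
hole [0.5615605  0.22693676 0.062     ]
0.006 [199.30294655 203.67368558] [387.22840909 374.31415251]
0.062 [160.55187484 356.68845573] [425.49962379 581.38858364]
```

Call:
{"method": "drive_tool", "body": {
  "motion": [
    [[0,0,2],0,-0.5],
    [[0,0,6],0,-0.5],
    [[0,0,9],0,-0.5],
    [[-1,-2,11],0,-0.5],
    [[-3,-6,12],0,-0.5],
    [[-5,-10,12],0,-0.5],
    [[-7,-14,12],0,-0.5],
    [[-8.2,-16.3,12],0,-0.5]
  ]
}}

```text
clock: 27.0
eef_pos: [0.4773, 0.0629, 0.1488]
eef_rot: [2.223, 2.22, -0.001]
contact_force: [0.5, -0.1, 0.4]
width: 0.0641
```

Call:
{"method": "drive_tool", "body": {
  "motion": [
    [[0,0,0],0,-0.5],
    [[0,0,0],0,-0.5],
    [[0,0,0],0,-0.5],
    [[0,0,0],0,-0.5],
    [[0,0,0],0,-0.5],
    [[0,0,0],0,-0.5],
    [[0,0,0],0,-0.5],
    [[0,0,0],0,-0.5]
  ]
}}

```text
clock: 27.8
eef_pos: [0.4788, 0.065, 0.1488]
eef_rot: [-2.221, -2.222, 0.0]
contact_force: [0.6, 0.1, -0.3]
width: 0.0639
```

```bash
python3 - <<'E'
from h import *
s=ctrl.state();print(s['eef_pos'],s['contact_force'],s['ft_torque'],s['width'])
p,d,c=snap('wrist','w8')
E
```

```text
[0.47880232 0.06501601 0.14878389] [ 0.63446294  0.09673115 -0.31585136] [0.0461334  0.00498411 0.02790412] 0.06394978353697132
```

View pics/w8.png

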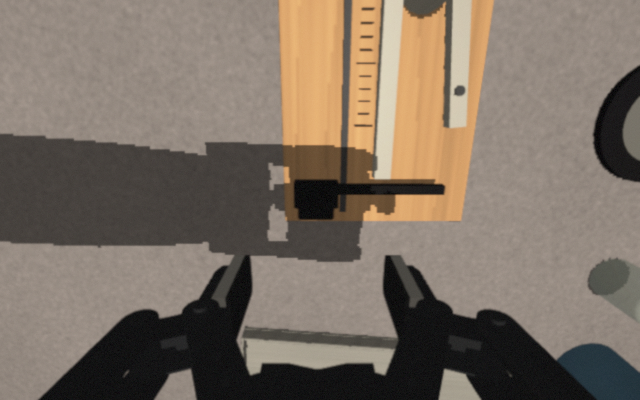

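```bash
python3 - <<'E'
from h import *
cv2.imwrite('pics/c9.png',cv2.convertScaleAbs(cv2.resize(cv2.imread('pics/w8.png')[160:240,270:370],None,fx=7,fy=7,interpolation=cv2.INTER_CUBIC),alpha=4))
E
```

```text
(no output)
```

View pics/c9.png

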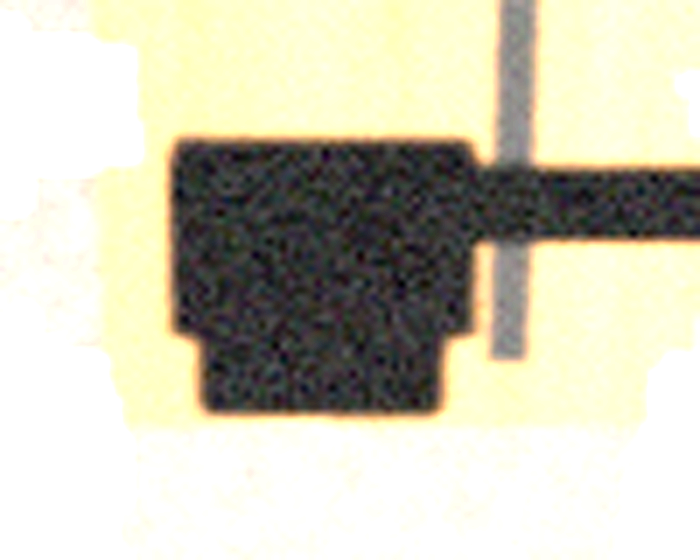

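```bash
python3 - <<'E'
from h import *
c=load('w8')
f=lambda x,y:((x+.5)/7-.5+270,(y+.5)/7-.5+160)
print('rear top edge L,R',atz(c,*f(202,410),.06),atz(c,*f(441,410),.06))
print('bar front bottom/top',atz(c,*f(600,170),.022),atz(c,*f(600,170),.030),'rear top',atz(c,*f(600,240),.03))
q=np.load('pics/w8.npz')['d'];print([round(float(q[int(f(320,y)[1]),int(f(320,y)[0])]),4) for y in range(140,410,30)],[dep(c,*f(320,y)).round(4) for y in (200,300,380)])
E
```

```text
rear top edge L,R [0.46473966 0.05650559 0.06      ] [0.49133889 0.05651911 0.06      ]
bar front bottom/top [0.51265577 0.07411832 0.022     ] [0.51167769 0.07621794 0.03      ] rear top [0.51200559 0.06736145 0.03      ]
[0.2903, 0.2793, 0.2762, 0.2656, 0.254, 0.243, 0.2438, 0.245, 0.2471] [array([0.4777, 0.0711, 0.0253]), array([0.4779, 0.0693, 0.0596]), array([0.4779, 0.0599, 0.0596])]
```

Call:
{"method": "drive_tool", "body": {
  "motion": [
    [[0,0,-3],0,-0.5],
    [[0,0,-6],0,-0.5],
    [[0,0,-8.5],0,-0.5],
    [[0,0,-10.2],0,-0.5],
    [[0,0,-11],0,-0.5],
    [[-0.05,0,-11.2],0,-0.5],
    [[-0.05,0,-11.2],0,-0.3],
    [[-0.05,0,-11.2],0,-0.1]
  ]
}}

```text
clock: 28.65
eef_pos: [0.4792, 0.0648, 0.038]
eef_rot: [2.22, 2.22, 0.002]
contact_force: [-0.4, -0.0, 0.8]
width: 0.047
```

Call:
{"method": "drive_tool", "body": {
  "motion": [
    [[0,0,0],0,0],
    [[0,0,0],0,0.2],
    [[0,0,0],0,0.4],
    [[0,0,0],0,0.7],
    [[0,0,0],0,1],
    [[0,0,0],0,1],
    [[0,0,0],0,1],
    [[0,0,0],0,1]
  ],
  "grip_force": 25
}}

```text
clock: 29.45
eef_pos: [0.4776, 0.0648, 0.0376]
eef_rot: [-2.22, -2.22, 0.003]
contact_force: [-4.5, 0.1, 6.5]
width: 0.0275
```

Call:
{"method": "drive_tool", "body": {
  "motion": [
    [[0,0.2,0],0,1],
    [[0,0.5,0],0,1],
    [[0,0.8,0],0,1],
    [[0,1,0],0,1],
    [[0,1,0],0,1],
    [[0,1,0],0,1],
    [[0,1,0],0,1],
    [[0,1,0],0,1]
  ]
}}

```text
clock: 30.25
eef_pos: [0.4776, 0.0748, 0.0376]
eef_rot: [-2.22, -2.221, 0.003]
contact_force: [-5.2, -1.0, 6.3]
width: 0.0273
```

Call:
{"method": "drive_tool", "body": {
  "motion": [
    [[-0.05,0.5,0.05],0,1],
    [[-0.05,1.3,0.05],0,1],
    [[-0.05,2.1,0.05],0,1],
    [[-0.05,2.9,0.05],0,1],
    [[-0.05,3.7,0.05],0,1],
    [[-0.05,4.5,0.05],0,1],
    [[-0.05,5.3,0.05],0,1],
    [[-0.05,6,0.05],0,1]
  ]
}}

```text
clock: 31.05
eef_pos: [0.4777, 0.1358, 0.0376]
eef_rot: [-2.221, -2.222, 0.001]
contact_force: [-2.8, -2.9, 5.1]
width: 0.0276
```

Call:
{"method": "drive_tool", "body": {
  "motion": [
    [[0,0.7,0],0,1],
    [[0,1.4,0],0,1],
    [[0,2.1,0],0,1],
    [[0,2.8,0],0,1],
    [[0,3.4,0],0,1],
    [[0,4.0,0],0,1],
    [[0,4.5,0],0,1],
    [[0,4.8,0],0,1]
  ]
}}

```text
clock: 31.85
eef_pos: [0.4777, 0.1838, 0.0376]
eef_rot: [-2.221, -2.222, -0.0]
contact_force: [-2.2, -1.2, 5.5]
width: 0.0277
```

```bash
python3 - <<'E'
from h import *
s=ctrl.state();print(s['eef_pos'],s['contact_force'],s['ft_torque'],s['width'])
p,d,c=snap('wrist','w9')
cv2.imwrite('pics/c10.png',cv2.resize(cv2.imread('pics/w9.png')[140:320,260:500],None,fx=3.3,fy=3.3,interpolation=cv2.INTER_CUBIC))
E
```

```text
[0.47772016 0.18383859 0.03762907] [-2.22077794 -1.24183407  5.51167113] [-0.37286295  0.51836116 -0.04705266] 0.027714316339545814
```

View pics/w9.png

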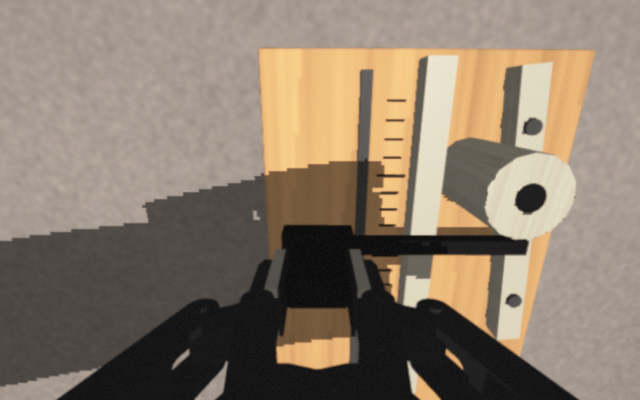

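```bash
python3 - <<'E'
from h import *
c=load('w9')
print('hole',atz(c,531,199,.062))
print('bar front',[atz(c,u,v,z) for u,v,z in((440,235,.022),(440,235,.03),(470,237,.03))])
E
```

```text
hole [0.56231078 0.22691993 0.062     ]
bar front [array([0.54510583, 0.19389087, 0.022     ]), array([0.54175293, 0.19742697, 0.03      ]), array([0.55744567, 0.19629953, 0.03      ])]
```

View pics/c10.png

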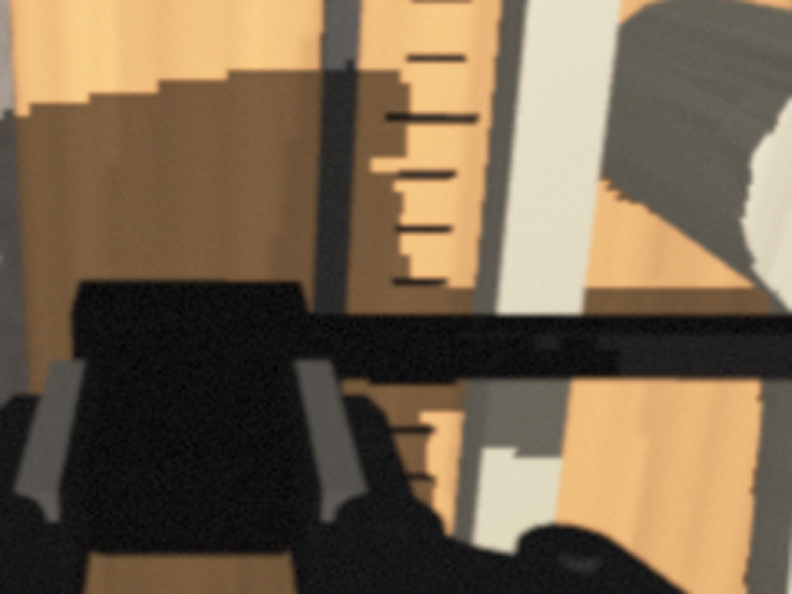

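Call:
{"method": "drive_tool", "body": {
  "motion": [
    [[0,0.2,0],0,1],
    [[0,0.4,0],0,1],
    [[0,0.6,0],0,1],
    [[0,0.8,0],0,1],
    [[0,0.9,0],0,1],
    [[0,1.0,0],0,1],
    [[0,1.0,0],0,1],
    [[0,1.0,0],0,1]
  ]
}}

```text
clock: 32.7
eef_pos: [0.4778, 0.1936, 0.0376]
eef_rot: [-2.221, -2.221, -0.0]
contact_force: [-2.3, -0.7, 5.5]
width: 0.0277
```

Call:
{"method": "drive_tool", "body": {
  "motion": [
    [[0,0.05,0],0,1],
    [[0,0.1,0],0,1],
    [[0,0.15,0],0,1],
    [[0,0.15,0],0,1],
    [[0,0.15,0],0,1],
    [[0,0.15,0],0,1],
    [[0,0.15,0],0,1],
    [[0,0.15,0],0,1]
  ]
}}

```text
clock: 33.5
eef_pos: [0.4778, 0.1949, 0.0376]
eef_rot: [-2.221, -2.221, -0.0]
contact_force: [-1.1, -1.7, 5.8]
width: 0.0274
```

Call:
{"method": "drive_tool", "body": {
  "motion": [
    [[0,0.04,0],0,1],
    [[0,0.08,0],0,1],
    [[0,0.1,0],0,1],
    [[0,0.1,0],0,1],
    [[0,0.1,0],0,1],
    [[0,0.1,0],0,1],
    [[0,0.1,0],0,1],
    [[0,0.1,0],0,1]
  ]
}}

```text
clock: 34.3
eef_pos: [0.4777, 0.1959, 0.0376]
eef_rot: [-2.221, -2.221, -0.0]
contact_force: [-2.7, -1.9, 5.5]
width: 0.0274
```

Call:
{"method": "drive_tool", "body": {
  "motion": [
    [[0,0.04,0],0,1],
    [[0,0.08,0],0,1],
    [[0,0.1,0],0,1],
    [[0,0.1,0],0,1],
    [[0,0.1,0],0,1],
    [[0,0.1,0],0,1],
    [[0,0.1,0],0,1],
    [[0,0.1,0],0,1]
  ]
}}

```text
clock: 35.1
eef_pos: [0.4777, 0.1969, 0.0376]
eef_rot: [-2.221, -2.221, -0.0]
contact_force: [-2.1, -1.8, 5.6]
width: 0.0273
```

Call:
{"method": "drive_tool", "body": {
  "motion": [
    [[0,0.04,0],0,1],
    [[0,0.08,0],0,1],
    [[0,0.1,0],0,1],
    [[0,0.1,0],0,1],
    [[0,0.1,0],0,1],
    [[0,0.1,0],0,1],
    [[0,0.1,0],0,1],
    [[0,0.1,0],0,1]
  ]
}}

```text
clock: 35.9
eef_pos: [0.4778, 0.1979, 0.0377]
eef_rot: [-2.221, -2.221, -0.0]
contact_force: [-3.0, -1.8, 5.4]
width: 0.0275
```

Call:
{"method": "drive_tool", "body": {
  "motion": [
    [[0,0.04,0],0,1],
    [[0,0.08,0],0,1],
    [[0,0.1,0],0,1],
    [[0,0.1,0],0,1],
    [[0,0.1,0],0,1],
    [[0,0.1,0],0,1],
    [[0,0.1,0],0,1],
    [[0,0.1,0],0,1]
  ]
}}

```text
clock: 36.7
eef_pos: [0.4777, 0.1988, 0.0376]
eef_rot: [-2.221, -2.221, 0.0]
contact_force: [-1.7, -3.3, 5.8]
width: 0.0274
```

Call:
{"method": "drive_tool", "body": {
  "motion": [
    [[0,0.04,0],0,1],
    [[0,0.08,0],0,1],
    [[0,0.1,0],0,1],
    [[0,0.1,0],0,1],
    [[0,0.1,0],0,1],
    [[0,0.1,0],0,1],
    [[0,0.1,0],0,1],
    [[0,0.1,0],0,1]
  ]
}}

```text
clock: 37.5
eef_pos: [0.4777, 0.199, 0.0376]
eef_rot: [2.22, 2.222, -0.002]
contact_force: [-2.5, -5.3, 6.2]
width: 0.0277
```

Call:
{"method": "drive_tool", "body": {
  "motion": [
    [[0,0,0],0,0.3],
    [[0,0,0],0,0.15],
    [[0,0,0],0,0],
    [[0,0,0],0,-0.2],
    [[0,0,0],0,-0.4],
    [[0,0,0],0,-0.4],
    [[0,0,0],0,-0.4],
    [[0,0,0],0,-0.4]
  ]
}}

```text
clock: 38.3
eef_pos: [0.4778, 0.1993, 0.0373]
eef_rot: [2.221, 2.221, 0.0]
contact_force: [-0.6, 0.3, -0.6]
width: 0.0593
```

Call:
{"method": "drive_tool", "body": {
  "motion": [
    [[0,0,1],0,-0.4],
    [[0,0,3],0,-0.4],
    [[0,0,6],0,-0.4],
    [[0,0,9],0,-0.4],
    [[2,0,11],0,-0.4],
    [[5,0,12],0,-0.4],
    [[5,0,12],0,-0.4],
    [[5,0,12],0,-0.4]
  ]
}}

```text
clock: 39.1
eef_pos: [0.5279, 0.1992, 0.1579]
eef_rot: [2.222, 2.221, 0.0]
contact_force: [-1.1, -0.3, -0.8]
width: 0.0597
```

```bash
python3 - <<'E'
from h import *
s=ctrl.state();print(s['eef_pos'],s['contact_force'],s['width'])
p,d,c=snap('wrist','w10')
E
```

```text
[0.52794821 0.19923515 0.15790447] [-1.08680853 -0.33265784 -0.80846681] 0.05965141005430527
```

View pics/w10.png

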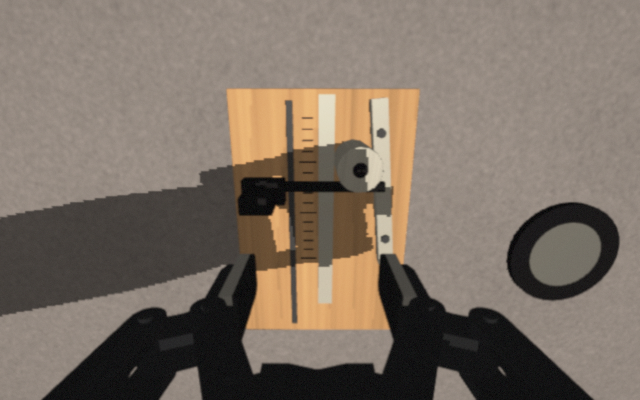

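Call:
{"method": "drive_tool", "body": {
  "motion": [
    [[0.5,-3,0],0,-0.4],
    [[1,-6,0],0,-0.4],
    [[1.5,-9,0],0,-0.4],
    [[2,-11,0],0,-0.4],
    [[2,-11,0],0,-0.4],
    [[2,-11,0],0,-0.4],
    [[2,-11,0],0,-0.4],
    [[2,-11,0],0,-0.4]
  ]
}}

```text
clock: 39.95
eef_pos: [0.5472, 0.0904, 0.1571]
eef_rot: [-2.219, -2.223, 0.0]
contact_force: [-0.6, -0.9, -0.2]
width: 0.0601
```

```bash
python3 - <<'E'
from h import *
s=ctrl.state();print(s['eef_pos'],s['contact_force'],s['width'])
p,d,c=snap('wrist','w11');snap('top','top9')
a=cv2.imread('pics/w11.png');cv2.imwrite('pics/c11.png',cv2.convertScaleAbs(cv2.resize(a[0:150,230:430],None,fx=4,fy=4,interpolation=cv2.INTER_CUBIC),alpha=2))
E
```

```text
[0.54719842 0.09037787 0.15706477] [-0.62103627 -0.90471477 -0.23808574] 0.06005162881997184
```

View pics/c11.png

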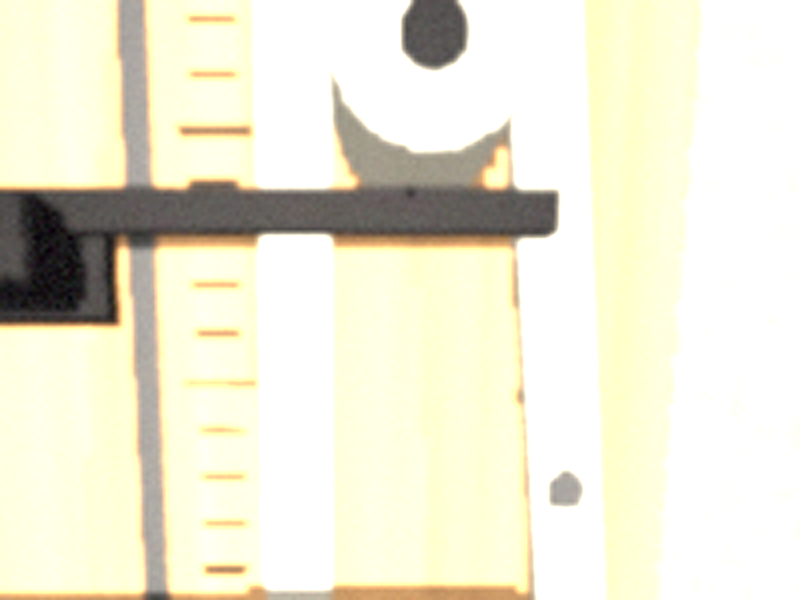

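View pics/top9.png

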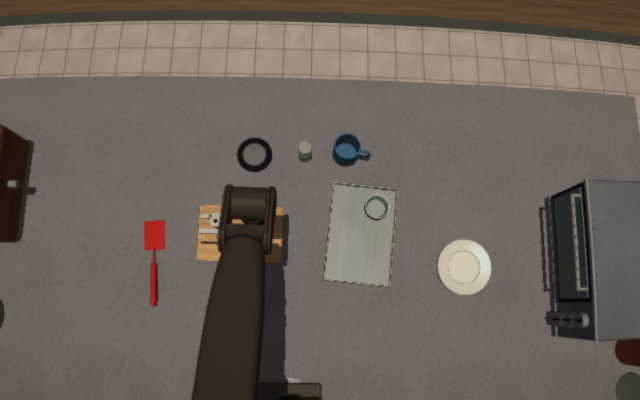

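```bash
python3 - <<'E'
from h import *
c=load('w11')
f=lambda x,y:((x+.5)/4-.5+230,(y+.5)/4-.5)
h=atz(c,*f(435,33),.062);b=[atz(c,*f(420,190),z) for z in(.022,.03)]
print(h,b,h[1]-np.array(b)[:,1])
E
```

```text
[0.56166524 0.22743862 0.062     ] [array([0.56152964, 0.20952022, 0.022     ]), array([0.56114577, 0.20839108, 0.03      ])] [0.0179184  0.01904754]
```

```bash
python3 -c "
from cell import ctrl
print(ctrl.job_done())"
```

```text
the job is handed in; nothing more can be done
None
```

The oven foot is wedged in the gauge slot and let go, the marker's crossbar touches it, and the job is handed in at about 40 s of the 72 s. No verdict was reported.

- **Foot:** I stood it upright at the open end and slid it along the straight wall. I wedged it with a measured push of about 11–12 N along the slot and let go. Its axis is at about gauge x = +24 mm. It stood upright in the pictures, with a tilt of at most about 0.02 rad. It did not move measurably afterwards: y was 226.9 mm before the marker came up, and 227.4 mm in the last picture, where camera accuracy is about 2 mm.
- **Marker:** I slid it up by its grip block until the force rose to about 5 N in total. Some 1–2 N of that is the slide's own friction, so the bar met the foot with only 3–4 N. The last picture shows no gap between bar and foot. The foot's centre is 18–19 mm from the bar's front face, against the required 15.5–20.5 mm.
- **Other things:** the last top picture shows the tray, ramekin, plate, spatula, trivet, jar and mug where they began.
- **Not checked:** I could not measure the foot's force on the wall after letting go. That it stays tight rests on the push force and on the foot not moving.
- **Disagreement:** the top camera placed the gauge about 3 mm off from the wrist camera in both x and y. I used the wrist camera, and its wall position agreed with where the foot touched the wall.

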